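# Uncover and rock free the centring plug

## Task

On the collimation shelf, lift the dust cover off the grey test socket and nest it gently down over the identical spare cover standing on the cork, so the two make one straight stack, and let go of it. Then take the handle of the centring plug stuck in the socket, rock it, while it still sits down in the socket, well over to one side and to the other until both holding shoes are pushed back, lift it straight out, and finish while still holding it upright and still, just clear (about 2 cm) above the socket. Leave everything else on the shelf alone.

Things in the scene. Friction and masses are not known exactly. Their poses are not given: they have to be found in the camera images.
- socket: Fixed grey block 84 (x) x 100 (y) x 50 mm high, left or right on the shelf, turned up to 0.5 rad. Origin: centre of its underside; z up. In its top (deck) is a slot 24 (x) x 36 mm (y) in which the plug stands. Its y axis, the slot's long direction, is the rocking direction.
- plug: Steel plug 84 mm tall, 0.25 kg. Origin: centre of its rounded keel underside, seated 6 mm above the cork on the socket's axis, axes as the socket's. Handle: upright block 22 (x) x 18 mm (y), 48 to 84 mm above the origin (top 40 mm over the deck, which is at 44). Rocks about the socket's x axis through a pivot line 4 mm above the origin. Below: 12 mm neck, 22 mm square foot, shoulder at 30 mm.
- shoe_left (a joint): Brass sliding shoe at the socket's +y side, hooked 2.5 mm over the plug's shoulder; a straight pull lifts the plug 2.5 mm and stops hard. Tilting the plug 0.2 to 0.22 rad towards +y, kept down on its keel, pushes it back (5 N friction; it stays there); hard stop near 0.27. Value in m: 0 hooked (starts 0 to 0.001), grows outward, above 0.003 it lets the plug go, limit 0.0075.
- shoe_right (a joint): The same on the socket's -y side: tilting the plug towards -y pushes it back; value grows as it moves towards -y. Once both shoes are back, bring the plug upright and lift it straight.
- cover: Loose bare-aluminium dust cover, an upside-down tapered cup, 0.12 kg, 64 mm high, outer diameter 72 mm at the open rim below, 49 mm at the flat closed top, wall 2.5 mm, top 18 mm thick (inside 46 mm high). Origin: centre of the open rim, z up. Starts on the socket's deck (rim 50 mm above the cork) over the plug; raise it over 45 mm to clear the handle.
- spare_cover: Identical loose cover, same shape, size and origin, standing rim down on the cork. With the other properly nested over it, the upper cover's origin is 18 mm above this one's; the sides have about 0.7 mm of play then and the taper centres it.
- eyepiece: Bystander, leave alone: chrome eyepiece, 60 mm across, 82 mm tall, standing; origin: centre of its underside.
- prism_housing: Bystander, leave alone: matte black prism housing, 60 mm block 66 mm tall with a short chrome barrel; origin: centre of its underside.
- adapter: Bystander, leave alone: teal ring 62 mm across, 26 mm tall; origin: centre of its underside.
- collar: Bystander, leave alone: brass locking collar 44 mm across, 14 mm tall; origin: centre of its underside.
- lens_cap: Bystander, leave alone: black cap 38 mm across, 12 mm tall; origin: centre of its underside.
- screwdriver: Bystander, leave alone: screwdriver 150 mm long lying along its x; origin under its middle.
There are look-alikes about, which are no part of the job. Leave any red look-alike of the cover alone. What is shaped like the socket but purple is not meant.

How it is judged (in metres and radians):
On the way, in this order (a step that is already met when the one before it is completed fails the run):
1. the dust cover is nested straight over the spare cover and let go (horizontal distance between cover and spare_cover below 0.004 m and z of cover in the frame of spare_cover between 0.013 and 0.023 m and angle between each of spare_cover, cover's own z axis and vertical below 0.1 rad and height (world z) of spare_cover below 0.006 m and contact force between the fingers and cover below 0.1 N), for 0.2 s.
2. the plug, still seated, has been rocked far enough to push one shoe back (z of plug in the frame of socket below 0.01 m and value of joint any of shoe_left, shoe_right above 0.003 m), for 0.05 s.
3. the plug, still seated, has been rocked the other way and both shoes are pushed back (z of plug in the frame of socket below 0.01 m and value of joint each of shoe_left, shoe_right above 0.003 m), for 0.05 s.
At the end, for the whole second after the job is handed in: Cover nested over the spare: within 4 mm of its axis, 13-23 mm above it, both upright within 0.1 rad, fingers off. Plug held by the fingers, 5-50 mm above the deck, within 30 mm of the socket's axis and 0.2 rad of upright, still, not touching the socket (all of step 1 and z of plug in the frame of socket between 0.055 and 0.1 m and horizontal distance between plug and socket below 0.03 m and angle between plug's own z axis and vertical below 0.2 rad and linear speed of plug below 0.03 m/s and contact force between the fingers and plug above 1 N and contact force between plug and socket below 0.1 N); the arm keeps its last pose, push and grip.
It fails at once if another thing on the shelf is moved more than 30 mm (distance of any of eyepiece, prism_housing, adapter, collar, lens_cap, screwdriver from where it was at the start of the episode above 0.03 m).
It fails at once if the cover is slammed or forced onto the spare cover (over 50 N) (contact force between cover and spare_cover above 50 N).
It also fails if it takes over 54 s, if anything falls off the work surface, if the arm or the gripper's body presses on something with over 40 N, if the wrist force passes 120 N, or if a joint passes its speed limit or range.

## Robot

A 6-joint arm with a two-finger parallel gripper is mounted at the origin on the work surface. World frame = base frame: x ahead of the robot, y to its left, z up, the work surface at z = 0. Lengths are in mm, angles in degrees, forces in N, time in s.
With the tool pointing down it reaches from about 300 to 850 mm from the base axis. Payload 4.2 kg.
Tool frame: the origin (TCP) lies midway between the tips of the shut fingers; the grasp point (between the pads) lies 19 mm behind it; z points along the fingers, y is the direction in which the jaws open and shut (so a half turn about z gives the same grasp; the last joint's range is limited). The gripper opens to 91 mm and grips with 3 to 60 N. Pads are 32 mm wide; open, the fingers measure 118 mm over their backs; the gripper's body (76 mm by 178 mm) begins 60 mm behind the grasp point.
Start: joints at [-74.026, 18.312, 89.639, -0, 72.044, -1.146], TCP at [169.268, -549.538, 213.976] pointing down, gripper open.
Joint ranges: [-177.97, 177.97], [-48.28, 115.42], [12.27, 149.76], [-77.06, 257.06], [2.81, 150.46], [-146.56, 146.56]. Speed limits (degrees/s): [147.25, 147.25, 180, 180, 180, 180].

## Interface

Orientations are given as [roll, pitch, yaw] about the fixed x, y, z axes, in that order (R = Rz(yaw) Ry(pitch) Rx(roll)).
In Python, from workcell import env gives the robot as it stands.
- The arm moves only by the shell command python3 -m jog 'ROWS' [FORCE]. ROWS is JSON, a list of rows, each an object of numbers: "dx", "dy", "dz": the shift along the world's x, y, z in m; "wx", "wy", "wz": the turn, a rotation vector about the world's x, y, z in rad; "grip": the gripper's target within -1 to 1 (shut at 1, half-way at 0, fully open at -1). In form: [{"dx": .., "dy": .., "dz": .., "wx": .., "wy": .., "wz": .., "grip": ..}, ...]. A call has 1 to 10 rows; each row shifts and turns the commanded pose from where the row before left it; what a row does not reach is not made up. A row lasts 1/10 s, in which the tool goes at most 50 mm and 8.59 degrees, less where a joint would pass 70% of its speed; a pose out of reach is approached as far as the arm can. A call with a gripper value outside its range is refused whole. The fingers move at their own pace and stop on an object; FORCE is the grip in N (left out, the last holds). Time passes only in rows, so rows that do not move let the fingers close. It gives the time, the measured TCP pose, the force and the opening at its end, in the units of the state.
- env.state(): the state, without advancing time (a new reading comes with each control period).
- env.grab_frame(name): name is "side" or "top"; returns the picture (480x640x3 uint8, red, green, blue); there is no depth.
- env.get_calibration(name): a dict with "fx", "fy", "cx", "cy" (pixels), "k1" (the pictures are not rectified: a ray, as slopes to the right and down, at radius r is drawn at 1 + k1 r^2 times it, then the intrinsics apply), "R" (3x3) and "t" (3): a world point X has camera coordinates R X + t. Camera axes: x right, y down, z forward; pixel columns grow to the right and rows downward; lengths in mm; the calibration is good to about 2 mm. A picture is of the moment at which its call begins. get_calibration takes no time and is no camera call.
- env.job_done(): hands the job in, once; it reports no verdict.
The state is a dict: "time_s": time; "qpos": joint angles; "qvel": joint speeds; "effort": joint torques, N m; "ee_pos": TCP position; "ee_rot": TCP orientation; "force": force on the tool from outside, world axes, zero at the start; "torque": the same for the moment, N m; "gripper_width": finger opening in mm.
Only numpy, scipy, OpenCV 4.12 (cv2) and the standard library are available. Lean on these libraries where they do the work, as an engineer would, in place of code of your own. Each camera call takes 0.05 s, during which the arm holds its last target. There are 200 camera calls.

## Working session

There is one attempt and no reset: what is moved stays moved. The work goes in short steps, Python scripts to look and compute and a shell command to move; the robot and the scene stay as the last step left them, time stands still between calls to the robot, and variables do not carry over. Pictures are saved under pics/ and viewed, about 8 in all and at most 12, crops included, and the job is handed in when it is done.

```bash
mkdir -p pics; ls; python3 - <<'E'
from workcell import env
import cv2
for n in("top","side"):
    f=env.grab_frame(n); cv2.imwrite(f"pics/{n}0.png",f[:,:,::-1])
    print(n,env.get_calibration(n))
print(env.state())
E
```

```text
pics
top {'fx': 463.0884631292072, 'fy': 463.0884631292072, 'cx': 316.0118008097432, 'cy': 234.41438713754226, 'k1': -0.03997985069278895, 'R': array([[ 0.01946904, -0.99980898, -0.00172309],
       [-0.98822512, -0.01898181, -0.1518249 ],
       [ 0.15176319,  0.00465868, -0.9884059 ]]), 't': array([ 23.19960145, 577.0788231 , 943.66655338])}
side {'fx': 448.8052195409253, 'fy': 448.8052195409253, 'cx': 320.1685226415426, 'cy': 231.861409402198, 'k1': -0.037961802042336894, 'R': array([[ 0.92987051, -0.36741656, -0.01859876],
       [-0.1942514 , -0.44742817, -0.87296874],
       [ 0.31242156,  0.81536072, -0.48742144]]), 't': array([-533.49332854,  183.59356693,  750.19131269])}
{'time_s': 0.1, 'qpos': array([-7.40277735e+01,  1.83475121e+01,  8.96969205e+01, -1.35291732e-03,
        7.20451233e+01, -1.14820941e+00]), 'qvel': array([ 0.08288053, -0.07145222, -0.20815116,  0.145738  ,  0.11656111,
        0.04533377]), 'effort': array([ 7.02780289e-04, -4.13331699e+01, -2.32508111e+01,  7.29790097e-02,
        4.22123086e-02, -6.59314787e-05]), 'ee_pos': array([ 169.12006316, -549.10785246,  213.22594434]), 'ee_rot': array([-1.79910436e+02, -5.08463416e-04,  1.71208536e+01]), 'force': array([-0.0213965 , -0.05307838,  0.75884946]), 'torque': array([ 0.03474792, -0.03028653,  0.02347215]), 'gripper_width': 91.21517189765514}
```

View pics/top0.png

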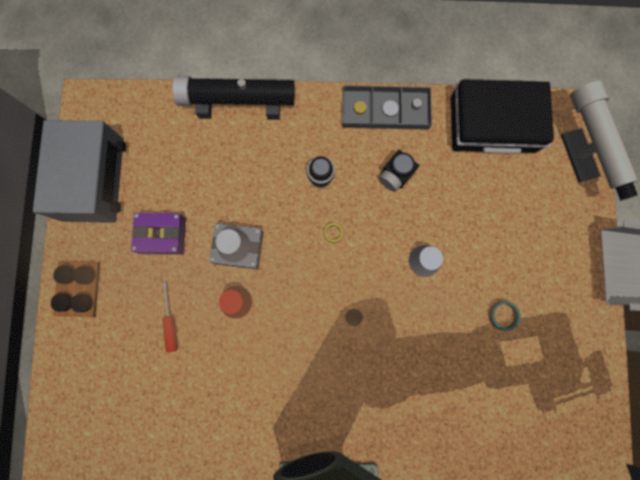

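View pics/side0.png

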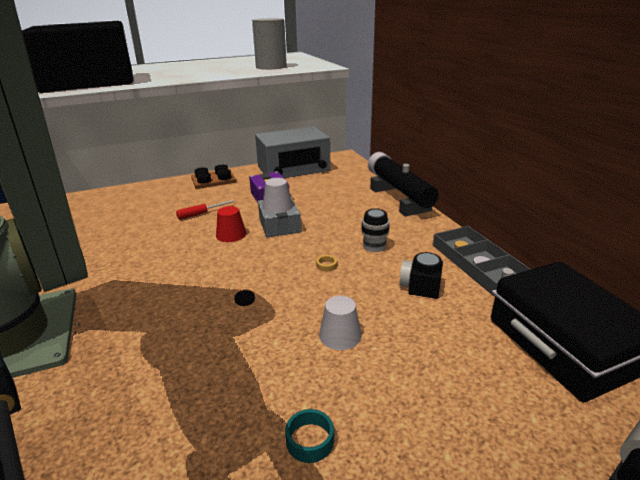

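The top view shows the covered socket at about (228,242), its cover top at the same place, and the spare at (428,258). The red decoy is at (232,302) and the purple one at (157,233). The side view agrees. Next I'll segment these and cast rays.

```bash
cat > h.py <<'E'
import numpy as np,cv2
from workcell import env
def ray(n,uv):
    c=env.get_calibration(n);K=np.array([[c['fx'],0,c['cx']],[0,c['fy'],c['cy']],[0,0,1]])
    p=cv2.undistortPoints(np.array(uv,float).reshape(-1,1,2),K,np.array([c['k1'],0,0,0,0.]))[:,0]
    R=np.array(c['R']);return -R.T@c['t'],np.c_[p,np.ones(len(p))]@R
def onz(n,uv,z):
    o,d=ray(n,uv);return o+d*((z-o[2])/d[:,2:])
def proj(n,X):
    c=env.get_calibration(n);K=np.array([[c['fx'],0,c['cx']],[0,c['fy'],c['cy']],[0,0,1]])
    return cv2.projectPoints(np.array(X,float).reshape(-1,1,3),cv2.Rodrigues(np.array(c['R']))[0],np.array(c['t'],float),K,np.array([c['k1'],0,0,0,0.]))[0][:,0]
def tri(a,b):
    o1,d1=ray('top',[a]);o2,d2=ray('side',[b]);d1,d2=d1[0],d2[0]
    s=np.linalg.lstsq(np.c_[d1,-d2],o2-o1,rcond=None)[0]
    p,q=o1+s[0]*d1,o2+s[1]*d2;return (p+q)/2,np.linalg.norm(p-q)
E
python3 - <<'E'
import cv2,numpy as np
t=cv2.imread('pics/top0.png');s=cv2.imread('pics/side0.png')
f=lambda im,x,y,w,h,k:cv2.resize(im[y:y+h,x:x+w],None,fx=k,fy=k,interpolation=cv2.INTER_CUBIC)
a=np.hstack([f(t,200,212,70,60,5.5),f(t,400,230,60,60,5.5)[:330]])
b=np.hstack([f(s,245,165,70,75,4),f(s,305,285,70,75,4),np.zeros((300,155,3),np.uint8)])
print(a.shape,b.shape)
cv2.imwrite('pics/c1.png',np.vstack([a,b]))
for n,im,(x,y) in(('t',t,(228,241)),('t',t,(430,258)),('s',s,(278,190)),('s',s,(341,305)),('t',t,(250,250)),('t',t,(215,258))):
    print(n,x,y,im[y-2:y+3,x-2:x+3].reshape(-1,3).mean(0).round())
print(t[242,205:270].mean(1).round(),t[258,405:450].mean(1).round())
E
```

```text
(330, 715, 3) (300, 715, 3)
t 228 241 [165. 163. 164.]
t 430 258 [175. 169. 166.]
s 278 190 [116. 116. 124.]
s 341 305 [183. 183. 194.]
t 250 250 [83. 89. 99.]
t 215 258 [120. 122. 126.]
[128. 129. 125. 122. 122. 119. 111.  94.  83.  91. 113. 143. 159. 165.
 165. 163. 165. 163. 166. 164. 165. 164. 164. 163. 165. 165. 163. 163.
 162. 162. 162. 163. 164. 161. 150. 124.  98.  89.  87.  87.  85.  86.
  86.  85.  86.  86.  92.  91.  95.  96.  96.  94.  98.  94.  85.  75.
  81.  98. 115. 121. 120. 125. 126. 128. 127.] [132. 129. 122. 104.  81.  68.  64.  64.  66.  65.  64.  65.  64.  79.
 112. 148. 166. 167. 169. 168. 170. 170. 170. 169. 170. 170. 170. 170.
 168. 171. 170. 170. 169. 170. 171. 170. 167. 161. 142. 128. 127. 128.
 129. 131. 131.]
```

View pics/c1.png

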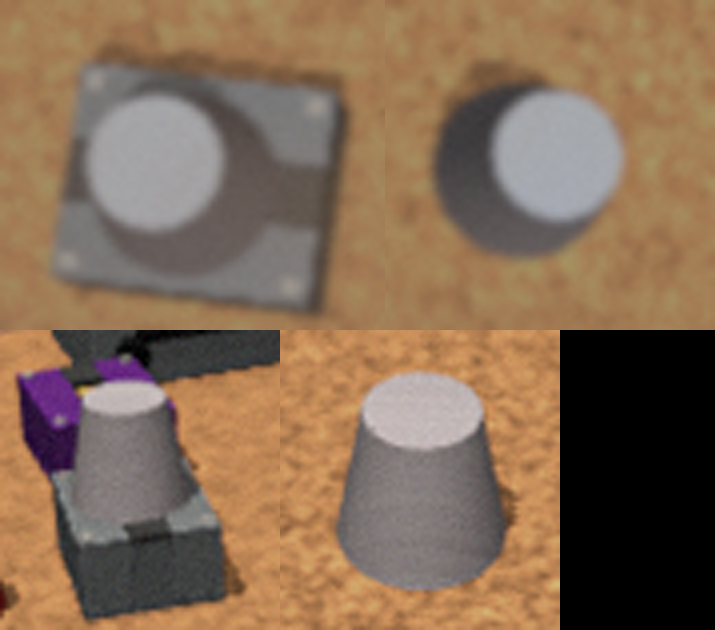

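The crops show both silver covers with bright top discs, and the socket deck with four corner screws in the top view at about (217.5,226.5), (257.5,231), (252.7,264.2) and (212.4,259.3). The slot groove runs horizontally in the image. I'll measure from these.

```bash
cat >> h.py <<'E'
def disc(im,c,thr,r=24):  # bright cover-top centroid near c
    u,v=c;m=(im[...,:3].min(2)>thr).astype(np.uint8)
    roi=np.zeros_like(m);cv2.circle(roi,(int(u),int(v)),r,1,-1)
    n,l,st,ce=cv2.connectedComponentsWithStats(m*roi);k=1+st[1:,4].argmax();return ce[k],st[k]
E
python3 - <<'E'
from h import *
t=cv2.imread('pics/top0.png');s=cv2.imread('pics/side0.png')
for nm,z,ct,cs,tt,ts in(('cover',114,(228,241),(276,184),132,140),('spare',64,(430,258),(341,307),132,155)):
    a,sa=disc(t,ct,tt);b,sb=disc(s,cs,ts,17)
    p=onz('top',[a],z)[0];q=onz('side',[b],z)[0]
    print(nm,a,sa,b,sb,p.round(1),q.round(1),tri(a,b))
sc=[]
g=cv2.cvtColor(t,cv2.COLOR_BGR2GRAY).astype(float)
for u,v in((217.5,226.5),(257.5,231),(252.7,264.2),(212.4,259.3)):
    x,y=round(u),round(v);w=g[y-3:y+4,x-3:x+4];w=np.clip(w-np.percentile(w,70),0,None)
    yy,xx=np.mgrid[-3:4,-3:4];sc.append((x+(w*xx).sum()/w.sum(),y+(w*yy).sum()/w.sum()))
P=onz('top',sc,50)[:,:2];print(np.round(sc,1),P.round(1),P.mean(0))
ex=P[0]-P[3]+P[1]-P[2];ey=P[0]-P[1]+P[3]-P[2]
print(np.linalg.norm(ex)/2,np.linalg.norm(ey)/2,np.degrees(np.arctan2(ex[1],ex[0])),np.degrees(np.arctan2(-ey[0],ey[1])))
# bystanders
for nm,u,z in(('eyep',(320,167),82),('prism',(402,164),66),('adapter',(505,316),26),('red',(232,302),64),('collar',(333,232),14),('cap',(354,317),12)):print(nm,onz('top',[u],z)[0].round())
E
```

```text
cover [227.56331878 241.07423581] [216 230  24  24 458] [275.43703704 181.54074074] [266 178  20   9 135] [549.1 208.8 114. ] [547.8 210.2 114. ] (array([548.2459393 , 208.85582367, 114.57298786]), np.float64(1.5602970084060928))
spare [431.06650831 257.79572447] [420 247  23  23 421] [340.01366743 304.82460137] [326 296  30  19 439] [ 528.9 -205.7   64. ] [ 528.3 -204.7   64. ] (array([ 528.41921367, -205.42909036,   64.58195375]), np.float64(0.8943269375586284))
[[216.8 226.1]
 [256.9 230.9]
 [252.3 263.6]
 [211.6 258.8]] [[589.5 246. ]
 [580.7 160. ]
 [511.  167. ]
 [519.5 253.5]] [550.15606763 206.60355939]
70.17104507064857 86.71009361509114 -5.912262558410602 -5.70930609656484
eyep [714.  29.  82.]
prism [ 729. -147.   66.]
adapter [ 411. -372.   26.]
red [430. 204.  64.]
collar [587.  -3.  14.]
cap [404. -51.  12.]
```

Both views agree: the cover is at about (548.7,209.3) and the spare at (528.6,-205.3). The socket is at about (550,207), with yaw about -5.8°. I'll move above the socket with the jaws along its y axis.

```bash

python3 -m jog '[{"dx":0.0134,"dy":0.027,"wz":-0.02,"grip":-1},{"dx":0.0134,"dy":0.027,"wz":-0.02},{"dx":0.0134,"dy":0.027,"wz":-0.02},{"dx":0.0134,"dy":0.027,"wz":-0.02},{"dx":0.0134,"dy":0.027,"wz":-0.02},{"dx":0.0134,"dy":0.027,"wz":-0.02},{"dx":0.0134,"dy":0.027,"wz":-0.02},{"dx":0.0134,"dy":0.027,"wz":-0.02},{"dx":0.0134,"dy":0.027,"wz":-0.02},{"dx":0.0134,"dy":0.027,"wz":-0.02}]'
python3 -m jog '[{"dx":0.0134,"dy":0.027,"wz":-0.02},{"dx":0.0134,"dy":0.027,"wz":-0.02},{"dx":0.0134,"dy":0.027,"wz":-0.02},{"dx":0.0134,"dy":0.027,"wz":-0.02},{"dx":0.0134,"dy":0.027,"wz":-0.02},{"dx":0.0134,"dy":0.027,"wz":-0.02},{"dx":0.0134,"dy":0.027,"wz":-0.02},{"dx":0.0134,"dy":0.027,"wz":-0.02},{"dx":0.0134,"dy":0.027,"wz":-0.02},{"dx":0.0134,"dy":0.027,"wz":-0.02}]'
python3 -m jog '[{"dx":0.0134,"dy":0.027},{"dx":0.0134,"dy":0.027},{"dx":0.0134,"dy":0.027},{"dx":0.0134,"dy":0.027},{"dx":0.0134,"dy":0.027},{"dx":0.0134,"dy":0.027},{"dx":0.0134,"dy":0.027},{"dx":0.0134,"dy":0.027},{},{}]'
```

```text
invalid input
invalid input
invalid input
```

```bash

python3 -m jog '[{"dx":0.0134,"dy":0.027,"dz":0,"wx":0,"wy":0,"wz":-0.02,"grip":-1}]'; python3 -m jog --help | head -20
```

```text
time_s: 0.2
ee_pos: [181.8, -524.4, 213.0]
ee_rot: [180.0, 0.1, 15.8]
force: [1.0, 0.6, 1.1]
gripper_width: 91.2invalid input: not JSON, or not a number
```

```bash

python3 -m jog '[{"dx":0.0136,"dy":0.027,"dz":0,"wx":0,"wy":0,"wz":-0.019,"grip":-1},{"dx":0.0136,"dy":0.027,"dz":0,"wx":0,"wy":0,"wz":-0.019,"grip":-1},{"dx":0.0136,"dy":0.027,"dz":0,"wx":0,"wy":0,"wz":-0.019,"grip":-1},{"dx":0.0136,"dy":0.027,"dz":0,"wx":0,"wy":0,"wz":-0.019,"grip":-1},{"dx":0.0136,"dy":0.027,"dz":0,"wx":0,"wy":0,"wz":-0.019,"grip":-1},{"dx":0.0136,"dy":0.027,"dz":0,"wx":0,"wy":0,"wz":-0.019,"grip":-1},{"dx":0.0136,"dy":0.027,"dz":0,"wx":0,"wy":0,"wz":-0.019,"grip":-1},{"dx":0.0136,"dy":0.027,"dz":0,"wx":0,"wy":0,"wz":-0.019,"grip":-1},{"dx":0.0136,"dy":0.027,"dz":0,"wx":0,"wy":0,"wz":-0.019,"grip":-1},{"dx":0.0136,"dy":0.027,"dz":0,"wx":0,"wy":0,"wz":-0.019,"grip":-1}]'
python3 -m jog '[{"dx":0.0136,"dy":0.027,"dz":0,"wx":0,"wy":0,"wz":-0.019,"grip":-1},{"dx":0.0136,"dy":0.027,"dz":0,"wx":0,"wy":0,"wz":-0.019,"grip":-1},{"dx":0.0136,"dy":0.027,"dz":0,"wx":0,"wy":0,"wz":-0.019,"grip":-1},{"dx":0.0136,"dy":0.027,"dz":0,"wx":0,"wy":0,"wz":-0.019,"grip":-1},{"dx":0.0136,"dy":0.027,"dz":0,"wx":0,"wy":0,"wz":-0.019,"grip":-1},{"dx":0.0136,"dy":0.027,"dz":0,"wx":0,"wy":0,"wz":-0.019,"grip":-1},{"dx":0.0136,"dy":0.027,"dz":0,"wx":0,"wy":0,"wz":-0.019,"grip":-1},{"dx":0.0136,"dy":0.027,"dz":0,"wx":0,"wy":0,"wz":-0.019,"grip":-1},{"dx":0.0136,"dy":0.027,"dz":0,"wx":0,"wy":0,"wz":-0.019,"grip":-1},{"dx":0.0136,"dy":0.027,"dz":0,"wx":0,"wy":0,"wz":-0.019,"grip":-1}]'
python3 -m jog '[{"dx":0.0136,"dy":0.027,"dz":0,"wx":0,"wy":0,"wz":0,"grip":-1},{"dx":0.0136,"dy":0.027,"dz":0,"wx":0,"wy":0,"wz":0,"grip":-1},{"dx":0.0136,"dy":0.027,"dz":0,"wx":0,"wy":0,"wz":0,"grip":-1},{"dx":0.0136,"dy":0.027,"dz":0,"wx":0,"wy":0,"wz":0,"grip":-1},{"dx":0.0136,"dy":0.027,"dz":0,"wx":0,"wy":0,"wz":0,"grip":-1},{"dx":0.0136,"dy":0.027,"dz":0,"wx":0,"wy":0,"wz":0,"grip":-1},{"dx":0.0136,"dy":0.027,"dz":0,"wx":0,"wy":0,"wz":0,"grip":-1},{"dx":0,"dy":0,"dz":0,"wx":0,"wy":0,"wz":0,"grip":-1},{"dx":0,"dy":0,"dz":0,"wx":0,"wy":0,"wz":0,"grip":-1}]'
```

```text
time_s: 1.2
ee_pos: [318.8, -251.2, 213.7]
ee_rot: [-180.0, 0.0, 5.0]
force: [-0.8, -0.5, -0.8]
gripper_width: 90.9
time_s: 2.2
ee_pos: [454.8, 18.7, 213.7]
ee_rot: [180.0, 0.0, -5.8]
force: [0.6, -0.3, 1.4]
gripper_width: 91.2
time_s: 3.1
ee_pos: [549.4, 206.5, 213.1]
ee_rot: [179.9, 0.1, -5.7]
force: [-0.6, 0.5, -0.8]
gripper_width: 91.3
```

```bash

python3 -m jog '[{"dx":0,"dy":0.0025,"dz":-0.02,"wx":0,"wy":0,"wz":0,"grip":-1},{"dx":0,"dy":0,"dz":-0.02,"wx":0,"wy":0,"wz":0,"grip":-1},{"dx":0,"dy":0,"dz":-0.02,"wx":0,"wy":0,"wz":0,"grip":-1},{"dx":0,"dy":0,"dz":-0.02,"wx":0,"wy":0,"wz":0,"grip":-1},{"dx":0,"dy":0,"dz":-0.02,"wx":0,"wy":0,"wz":0,"grip":-1},{"dx":0,"dy":0,"dz":-0.012,"wx":0,"wy":0,"wz":0,"grip":-1},{"dx":0,"dy":0,"dz":-0.009,"wx":0,"wy":0,"wz":0,"grip":-1},{"dx":0,"dy":0,"dz":0,"wx":0,"wy":0,"wz":0,"grip":-1}]' 15
python3 -m jog '[{"dx":0,"dy":0,"dz":0,"wx":0,"wy":0,"wz":0,"grip":1},{"dx":0,"dy":0,"dz":0,"wx":0,"wy":0,"wz":0,"grip":1},{"dx":0,"dy":0,"dz":0,"wx":0,"wy":0,"wz":0,"grip":1},{"dx":0,"dy":0,"dz":0,"wx":0,"wy":0,"wz":0,"grip":1},{"dx":0,"dy":0,"dz":0,"wx":0,"wy":0,"wz":0,"grip":1},{"dx":0,"dy":0,"dz":0,"wx":0,"wy":0,"wz":0,"grip":1},{"dx":0,"dy":0,"dz":0,"wx":0,"wy":0,"wz":0,"grip":1},{"dx":0,"dy":0,"dz":0,"wx":0,"wy":0,"wz":0,"grip":1}]' 15
```

```text
time_s: 3.9
ee_pos: [549.2, 208.3, 92.1]
ee_rot: [179.9, 0.1, -5.8]
force: [-0.0, -0.2, 0.6]
gripper_width: 90.8
time_s: 4.7
ee_pos: [550.0, 209.0, 93.2]
ee_rot: [-180.0, -0.0, -5.8]
force: [-0.1, 0.1, 1.7]
gripper_width: 54.2
```

```bash

python3 -m jog '[{"dx":0,"dy":0,"dz":0.003,"wx":0,"wy":0,"wz":0,"grip":1},{"dx":0,"dy":0,"dz":0.006,"wx":0,"wy":0,"wz":0,"grip":1},{"dx":0,"dy":0,"dz":0.01,"wx":0,"wy":0,"wz":0,"grip":1},{"dx":0,"dy":0,"dz":0.01,"wx":0,"wy":0,"wz":0,"grip":1},{"dx":0,"dy":0,"dz":0.01,"wx":0,"wy":0,"wz":0,"grip":1},{"dx":0,"dy":0,"dz":0.01,"wx":0,"wy":0,"wz":0,"grip":1},{"dx":0,"dy":0,"dz":0.01,"wx":0,"wy":0,"wz":0,"grip":1},{"dx":0,"dy":0,"dz":0.01,"wx":0,"wy":0,"wz":0,"grip":1},{"dx":0,"dy":0,"dz":0,"wx":0,"wy":0,"wz":0,"grip":1}]' 15
python3 - <<'E'
from h import *
t=env.grab_frame('top')[:,:,::-1];s=env.grab_frame('side')[:,:,::-1];cv2.imwrite('pics/t1.png',t);cv2.imwrite('pics/s1.png',s)
f=lambda im,x,y,w,h,k:cv2.resize(im[y:y+h,x:x+w],None,fx=k,fy=k,interpolation=cv2.INTER_CUBIC)
cv2.imwrite('pics/c2.png',np.hstack([f(t,190,190,100,130,4),f(s,230,110,100,130,4)]))
E
```

```text
time_s: 5.6
ee_pos: [550.8, 209.3, 163.9]
ee_rot: [-179.9, -0.2, -5.8]
force: [-0.0, -0.4, -1.2]
gripper_width: 54.4
```

View pics/c2.png

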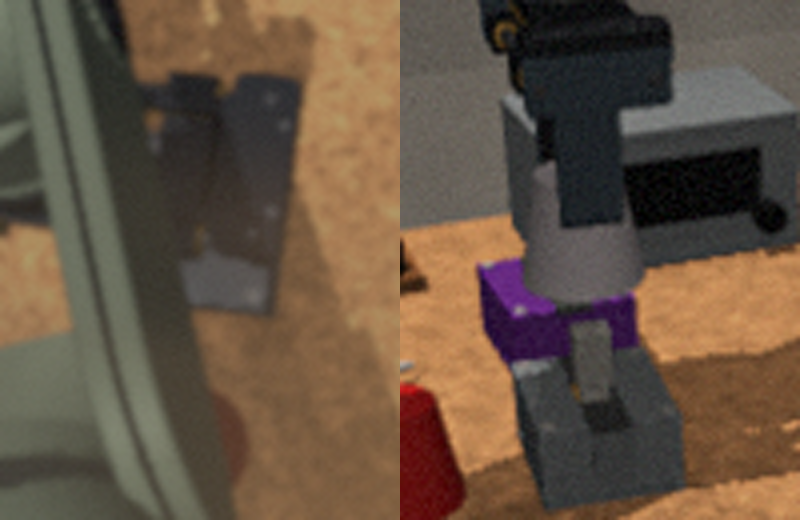

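The crops show the cover lifted upright between the fingers, clear of the handle. I'll carry it to the spare, with the TCP aiming for (530,-205.5).

```bash

python3 -m jog '[{"dx":-0.001,"dy":-0.01,"dz":0,"wx":0,"wy":0,"wz":0,"grip":1},{"dx":-0.001,"dy":-0.02,"dz":0,"wx":0,"wy":0,"wz":0,"grip":1},{"dx":-0.001,"dy":-0.025,"dz":0,"wx":0,"wy":0,"wz":0,"grip":1},{"dx":-0.001,"dy":-0.025,"dz":0,"wx":0,"wy":0,"wz":0,"grip":1},{"dx":-0.001,"dy":-0.025,"dz":0,"wx":0,"wy":0,"wz":0,"grip":1},{"dx":-0.001,"dy":-0.025,"dz":0,"wx":0,"wy":0,"wz":0,"grip":1},{"dx":-0.001,"dy":-0.025,"dz":0,"wx":0,"wy":0,"wz":0,"grip":1},{"dx":-0.001,"dy":-0.025,"dz":0,"wx":0,"wy":0,"wz":0,"grip":1},{"dx":-0.001,"dy":-0.025,"dz":0,"wx":0,"wy":0,"wz":0,"grip":1},{"dx":-0.001,"dy":-0.025,"dz":0,"wx":0,"wy":0,"wz":0,"grip":1}]' 15
python3 -m jog '[{"dx":-0.001,"dy":-0.025,"dz":0,"wx":0,"wy":0,"wz":0,"grip":1},{"dx":-0.001,"dy":-0.025,"dz":0,"wx":0,"wy":0,"wz":0,"grip":1},{"dx":-0.001,"dy":-0.025,"dz":0,"wx":0,"wy":0,"wz":0,"grip":1},{"dx":-0.002,"dy":-0.025,"dz":0,"wx":0,"wy":0,"wz":0,"grip":1},{"dx":-0.002,"dy":-0.025,"dz":0,"wx":0,"wy":0,"wz":0,"grip":1},{"dx":-0.002,"dy":-0.025,"dz":0,"wx":0,"wy":0,"wz":0,"grip":1},{"dx":-0.001,"dy":-0.02,"dz":0,"wx":0,"wy":0,"wz":0,"grip":1},{"dx":0,"dy":-0.01,"dz":0,"wx":0,"wy":0,"wz":0,"grip":1},{"dx":0,"dy":-0.005,"dz":0,"wx":0,"wy":0,"wz":0,"grip":1},{"dx":0,"dy":0,"dz":0,"wx":0,"wy":0,"wz":0,"grip":1}]' 15
python3 - <<'E'
from h import *
print(env.state()['ee_pos'],env.state()['ee_rot'])
t=env.grab_frame('top')[:,:,::-1];s=env.grab_frame('side')[:,:,::-1];cv2.imwrite('pics/t2.png',t);cv2.imwrite('pics/s2.png',s)
f=lambda im,x,y,w,h,k:cv2.resize(im[y:y+h,x:x+w],None,fx=k,fy=k,interpolation=cv2.INTER_CUBIC)
cv2.imwrite('pics/c3.png',f(s,280,180,130,180,3.3))
E
```

```text
time_s: 6.7
ee_pos: [539.0, -22.7, 161.3]
ee_rot: [180.0, 0.1, -5.8]
force: [-0.0, 0.1, -1.2]
gripper_width: 54.4
time_s: 7.7
ee_pos: [529.6, -206.2, 161.7]
ee_rot: [-180.0, 0.0, -5.8]
force: [0.3, 0.3, -1.8]
gripper_width: 54.4
[ 529.59188372 -206.18478573  161.65720253] [-1.79981097e+02  3.82909120e-02 -5.83783276e+00]
```

View pics/c3.png

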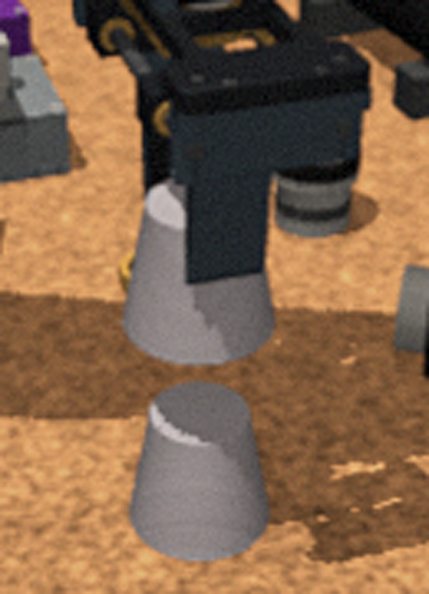

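The crop shows the cover upright and centred directly above the spare. I'll lower it.

```bash

python3 -m jog '[{"dx":0,"dy":0.0005,"dz":-0.01,"wx":0,"wy":0,"wz":0,"grip":1},{"dx":0,"dy":0,"dz":-0.012,"wx":0,"wy":0,"wz":0,"grip":1},{"dx":0,"dy":0,"dz":-0.012,"wx":0,"wy":0,"wz":0,"grip":1},{"dx":0,"dy":0,"dz":-0.012,"wx":0,"wy":0,"wz":0,"grip":1},{"dx":0,"dy":0,"dz":-0.012,"wx":0,"wy":0,"wz":0,"grip":1},{"dx":0,"dy":0,"dz":-0.01,"wx":0,"wy":0,"wz":0,"grip":1},{"dx":0,"dy":0,"dz":-0.007,"wx":0,"wy":0,"wz":0,"grip":1},{"dx":0,"dy":0,"dz":0,"wx":0,"wy":0,"wz":0,"grip":1}]' 15
python3 -m jog '[{"dx":0,"dy":0,"dz":-0.003,"wx":0,"wy":0,"wz":0,"grip":1},{"dx":0,"dy":0,"dz":-0.003,"wx":0,"wy":0,"wz":0,"grip":1},{"dx":0,"dy":0,"dz":-0.003,"wx":0,"wy":0,"wz":0,"grip":1},{"dx":0,"dy":0,"dz":-0.003,"wx":0,"wy":0,"wz":0,"grip":1},{"dx":0,"dy":0,"dz":-0.003,"wx":0,"wy":0,"wz":0,"grip":1},{"dx":0,"dy":0,"dz":0,"wx":0,"wy":0,"wz":0,"grip":1}]' 15
```

```text
time_s: 8.6
ee_pos: [529.2, -205.3, 85.7]
ee_rot: [-180.0, 0.1, -5.8]
force: [0.2, -0.5, -1.8]
gripper_width: 54.3
time_s: 9.2
ee_pos: [529.6, -205.4, 71.5]
ee_rot: [-180.0, 0.0, -5.8]
force: [-0.5, -0.6, -0.8]
gripper_width: 54.1
```

```bash

python3 -m jog '[{"dx":0,"dy":0,"dz":-0.0015,"wx":0,"wy":0,"wz":0,"grip":1},{"dx":0,"dy":0,"dz":-0.0015,"wx":0,"wy":0,"wz":0,"grip":1},{"dx":0,"dy":0,"dz":-0.0015,"wx":0,"wy":0,"wz":0,"grip":1},{"dx":0,"dy":0,"dz":0,"wx":0,"wy":0,"wz":0,"grip":1}]' 15
python3 -m jog '[{"dx":0,"dy":0,"dz":-0.0015,"wx":0,"wy":0,"wz":0,"grip":1},{"dx":0,"dy":0,"dz":-0.0015,"wx":0,"wy":0,"wz":0,"grip":1},{"dx":0,"dy":0,"dz":0,"wx":0,"wy":0,"wz":0,"grip":1}]' 15
python3 -m jog '[{"dx":0,"dy":0,"dz":-0.001,"wx":0,"wy":0,"wz":0,"grip":1},{"dx":0,"dy":0,"dz":-0.001,"wx":0,"wy":0,"wz":0,"grip":1},{"dx":0,"dy":0,"dz":0,"wx":0,"wy":0,"wz":0,"grip":1}]' 15
```

```text
time_s: 9.6
ee_pos: [529.7, -205.5, 67.3]
ee_rot: [-180.0, 0.0, -5.8]
force: [-0.4, -0.0, -0.9]
gripper_width: 54.3
time_s: 9.9
ee_pos: [529.8, -205.5, 64.2]
ee_rot: [-180.0, 0.0, -5.8]
force: [0.1, -0.3, -0.9]
gripper_width: 54.0
time_s: 10.2
ee_pos: [530.0, -205.5, 62.4]
ee_rot: [-180.0, -0.0, -5.8]
force: [0.4, 1.0, -0.6]
gripper_width: 54.2
```

```bash

python3 -m jog '[{"dx":0,"dy":0,"dz":-0.0008,"wx":0,"wy":0,"wz":0,"grip":1},{"dx":0,"dy":0,"dz":0,"wx":0,"wy":0,"wz":0,"grip":1}]' 15
python3 -m jog '[{"dx":0,"dy":0,"dz":-0.0006,"wx":0,"wy":0,"wz":0,"grip":1},{"dx":0,"dy":0,"dz":0,"wx":0,"wy":0,"wz":0,"grip":1}]' 15
```

```text
time_s: 10.4
ee_pos: [530.0, -205.4, 61.7]
ee_rot: [-180.0, -0.0, -5.8]
force: [0.6, 1.1, -0.5]
gripper_width: 54.7
time_s: 10.6
ee_pos: [530.1, -205.4, 61.4]
ee_rot: [-180.0, -0.0, -5.8]
force: [0.4, 0.4, 1.6]
gripper_width: 54.4
```

```bash

python3 -m jog '[{"dx":0,"dy":0,"dz":-0.0003,"wx":0,"wy":0,"wz":0,"grip":1},{"dx":0,"dy":0,"dz":0,"wx":0,"wy":0,"wz":0,"grip":0.1},{"dx":0,"dy":0,"dz":0,"wx":0,"wy":0,"wz":0,"grip":-0.4},{"dx":0,"dy":0,"dz":0,"wx":0,"wy":0,"wz":0,"grip":-1},{"dx":0,"dy":0,"dz":0,"wx":0,"wy":0,"wz":0,"grip":-1},{"dx":0,"dy":0,"dz":0,"wx":0,"wy":0,"wz":0,"grip":-1}]' 15
python3 -m jog '[{"dx":0,"dy":0,"dz":0.01,"wx":0,"wy":0,"wz":0,"grip":-1},{"dx":0,"dy":0,"dz":0.02,"wx":0,"wy":0,"wz":0,"grip":-1},{"dx":0,"dy":0,"dz":0.02,"wx":0,"wy":0,"wz":0,"grip":-1},{"dx":0,"dy":0,"dz":0.02,"wx":0,"wy":0,"wz":0,"grip":-1},{"dx":0,"dy":0,"dz":0.02,"wx":0,"wy":0,"wz":0,"grip":-1},{"dx":0,"dy":0.02,"dz":0.01,"wx":0,"wy":0,"wz":0,"grip":-1},{"dx":0,"dy":0.025,"dz":0,"wx":0,"wy":0,"wz":0,"grip":-1},{"dx":0,"dy":0.025,"dz":0,"wx":0,"wy":0,"wz":0,"grip":-1},{"dx":0,"dy":0.025,"dz":0,"wx":0,"wy":0,"wz":0,"grip":-1},{"dx":0,"dy":0.025,"dz":0,"wx":0,"wy":0,"wz":0,"grip":-1}]' 15
python3 - <<'E'
from h import *
t=env.grab_frame('top')[:,:,::-1];s=env.grab_frame('side')[:,:,::-1];cv2.imwrite('pics/t3.png',t);cv2.imwrite('pics/s3.png',s)
f=lambda im,x,y,w,h,k:cv2.resize(im[y:y+h,x:x+w],None,fx=k,fy=k,interpolation=cv2.INTER_CUBIC)
cv2.imwrite('pics/c4.png',np.hstack([f(t,190,205,90,80,4.4),f(t,390,215,80,80,4.4),np.zeros((352,1,3),np.uint8)]))
cv2.imwrite('pics/c4s.png',f(s,200,150,200,220,2.5))
for n,im,c,thr,r in(('top',t,(430,256),132,24),('side',s,(341,293),150,17)):
    a,b=disc(im,c,thr,r);print(n,a,b,onz(n,[a],82)[0])
E
```

```text
time_s: 11.2
ee_pos: [529.6, -205.6, 60.5]
ee_rot: [180.0, 0.0, -5.8]
force: [-0.0, -0.2, -0.3]
gripper_width: 84.0
time_s: 12.2
ee_pos: [529.9, -84.7, 161.6]
ee_rot: [180.0, -0.1, -5.8]
force: [0.3, -0.5, 0.5]
gripper_width: 90.9Traceback (most recent call last):
  File "<stdin>", line 7, in <module>
  File "h.py", line 19, in disc
    n,l,st,ce=cv2.connectedComponentsWithStats(m*roi);k=1+st[1:,4].argmax();return ce[k],st[k]
                                                          ~~~~~~~~~~~~~~~^^
ValueError: attempt to get argmax of an empty sequence
```

View pics/c4.png

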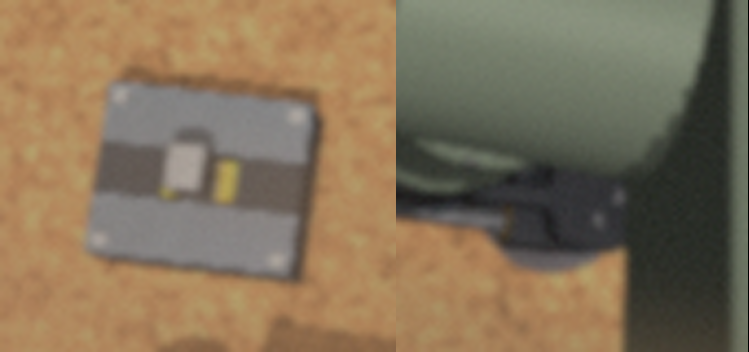

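View pics/c4s.png

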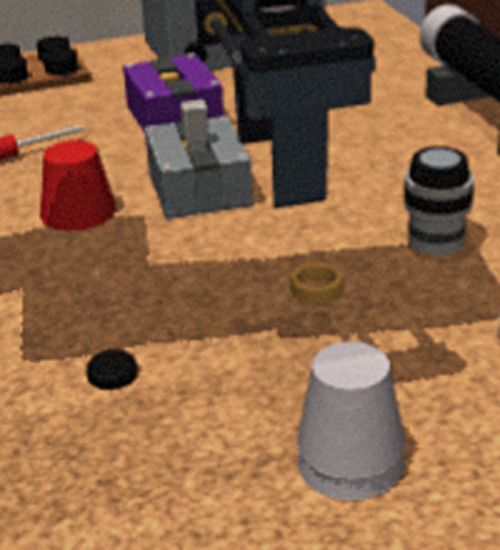

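The side crop shows the two covers nested as one straight stack, with only the spare's rim band showing at the bottom. The plug's handle top is at about (232.3,242.7) in the top view. I'll refine the socket and plug positions.

```bash
python3 - <<'E'
from h import *
t=cv2.imread('pics/t3.png');s=cv2.imread('pics/s3.png')
a,b=disc(s,(341,296),140,17);print('stack side',a,b,onz('side',[a],82)[0])
a,b=disc(t,(232.3,242.7),125,9);print('handle',a,b,onz('top',[a],90)[0])
g=cv2.cvtColor(t,cv2.COLOR_BGR2GRAY).astype(float);sc=[]
for u,v in((217,226.3),(257.3,231.3),(253,264.2),(212.2,259.3)):
    x,y=round(u),round(v);w=g[y-3:y+4,x-3:x+4];w=np.clip(w-np.percentile(w,70),0,None)
    yy,xx=np.mgrid[-3:4,-3:4];sc.append((x+(w*xx).sum()/w.sum(),y+(w*yy).sum()/w.sum()))
P=onz('top',sc,50)[:,:2];print(np.round(sc,1),P.mean(0))
ex=P[0]-P[3]+P[1]-P[2];ey=P[0]-P[1]+P[3]-P[2]
print(np.degrees(np.arctan2(ex[1],ex[0])),np.degrees(np.arctan2(-ey[0],ey[1])))
# deck outline, top face only
hsv=cv2.cvtColor(t,cv2.COLOR_BGR2HSV);m=((hsv[...,1]<90)&(hsv[...,2]>55)).astype(np.uint8);roi=np.zeros_like(m);roi[215:280,195:275]=1
c=max(cv2.findContours(cv2.morphologyEx(m*roi,cv2.MORPH_CLOSE,np.ones((9,9))),0,1)[0],key=cv2.contourArea)
r=cv2.minAreaRect(c);Q=onz('top',cv2.boxPoints(r),50)[:,:2];print(r,Q.round(1),Q.mean(0),np.linalg.norm(Q-np.roll(Q,1,0),axis=1))
# handle in side view: grey blob near px
print(proj('side',[[550,207,90]]))
E
```

```text
stack side [339.85193133 295.92703863] [325 287  31  19 466] [ 527.8292161  -204.90488784   82.        ]
handle [231.40540541 242.33783784] [228 238   8  10  74] [549.89678844 205.59952541  90.        ]
[[216.8 226. ]
 [256.9 230.9]
 [252.4 263.7]
 [211.5 258.8]] [550.14822589 206.62247269]
-5.847780606855103 -5.7993970302543865
((235.5384979248047, 245.1923370361328), (49.98599624633789, 41.42759704589844), 7.125016689300537) [[511.1 260.2]
 [599.2 254. ]
 [587.8 147.5]
 [500.2 155.1]] [549.57447434 204.21399519] [105.71087063  88.31261526 107.1314485   87.94810484]
[[277.41644978 191.4073603 ]]
```

```bash

python3 -m jog '[{"dx":0.002,"dy":0.025,"dz":0,"wx":0,"wy":0,"wz":0,"grip":-1},{"dx":0.002,"dy":0.03,"dz":0,"wx":0,"wy":0,"wz":0,"grip":-1},{"dx":0.002,"dy":0.03,"dz":0,"wx":0,"wy":0,"wz":0,"grip":-1},{"dx":0.002,"dy":0.03,"dz":0,"wx":0,"wy":0,"wz":0,"grip":-1},{"dx":0.002,"dy":0.03,"dz":0,"wx":0,"wy":0,"wz":0,"grip":-1},{"dx":0.002,"dy":0.03,"dz":0,"wx":0,"wy":0,"wz":0,"grip":-1},{"dx":0.002,"dy":0.03,"dz":0,"wx":0,"wy":0,"wz":0,"grip":-1},{"dx":0.002,"dy":0.03,"dz":0,"wx":0,"wy":0,"wz":0,"grip":-1},{"dx":0.002,"dy":0.03,"dz":0,"wx":0,"wy":0,"wz":0,"grip":-1},{"dx":0.002,"dy":0.02,"dz":0,"wx":0,"wy":0,"wz":0,"grip":-1}]' 40
python3 -m jog '[{"dx":0,"dy":0.005,"dz":0,"wx":0,"wy":0,"wz":0,"grip":-1},{"dx":0,"dy":0,"dz":-0.02,"wx":0,"wy":0,"wz":0,"grip":-1},{"dx":0,"dy":0,"dz":-0.02,"wx":0,"wy":0,"wz":0,"grip":-1},{"dx":0,"dy":0,"dz":-0.02,"wx":0,"wy":0,"wz":0,"grip":-1},{"dx":0,"dy":0,"dz":-0.01,"wx":0,"wy":0,"wz":0,"grip":-1},{"dx":0,"dy":0,"dz":0,"wx":0,"wy":0,"wz":0,"grip":-1},{"dx":0,"dy":0,"dz":0,"wx":0,"wy":0,"wz":0,"grip":-1}]' 40
python3 - <<'E'
from h import *
t=env.grab_frame('top')[:,:,::-1];cv2.imwrite('pics/t4.png',t);print(env.state()['ee_pos'],env.state()['ee_rot'])
a,b=disc(t,(430,256),132);print('stack top',a,b,onz('top',[a],82)[0])
E
```

```text
time_s: 13.3
ee_pos: [550.5, 200.5, 161.3]
ee_rot: [-180.0, -0.1, -5.8]
force: [0.7, 0.3, 0.1]
gripper_width: 91.2
time_s: 14.0
ee_pos: [550.5, 204.0, 91.5]
ee_rot: [-180.0, -0.1, -5.8]
force: [-0.1, 0.1, 1.9]
gripper_width: 90.9
[550.74168125 204.27137138  91.85259011] [-1.79965898e+02 -1.05851043e-01 -5.81994288e+00]
stack top [433.26621924 257.09395973] [422 245  24  25 447] [ 528.50780601 -205.81215623   82.        ]
```

The stack top fixes at (528.5,-205.8,82), which matches the spare, so it is nested. Now I'll descend to the handle and grip it.

```bash

python3 -m jog '[{"dx":-0.0003,"dy":0.0022,"dz":-0.01,"wx":0,"wy":0,"wz":0,"grip":-1},{"dx":0,"dy":0,"dz":-0.01,"wx":0,"wy":0,"wz":0,"grip":-1},{"dx":0,"dy":0,"dz":-0.0097,"wx":0,"wy":0,"wz":0,"grip":-1},{"dx":0,"dy":0,"dz":0,"wx":0,"wy":0,"wz":0,"grip":-1},{"dx":0,"dy":0,"dz":0,"wx":0,"wy":0,"wz":0,"grip":0.2},{"dx":0,"dy":0,"dz":0,"wx":0,"wy":0,"wz":0,"grip":0.5},{"dx":0,"dy":0,"dz":0,"wx":0,"wy":0,"wz":0,"grip":1},{"dx":0,"dy":0,"dz":0,"wx":0,"wy":0,"wz":0,"grip":1}]' 10
python3 -m jog '[{"dx":0,"dy":0,"dz":0,"wx":0,"wy":0,"wz":0,"grip":1},{"dx":0,"dy":0,"dz":0,"wx":0,"wy":0,"wz":0,"grip":1},{"dx":0,"dy":0,"dz":0,"wx":0,"wy":0,"wz":0,"grip":1},{"dx":0,"dy":0,"dz":0,"wx":0,"wy":0,"wz":0,"grip":1},{"dx":0,"dy":0,"dz":0,"wx":0,"wy":0,"wz":0,"grip":1},{"dx":0,"dy":0,"dz":0,"wx":0,"wy":0,"wz":0,"grip":1}]' 10
```

```text
time_s: 14.85
ee_pos: [549.8, 206.7, 61.4]
ee_rot: [-180.0, -0.0, -5.8]
force: [-0.0, -0.3, -0.3]
gripper_width: 62.2
time_s: 15.45
ee_pos: [549.6, 206.7, 61.1]
ee_rot: [-180.0, 0.0, -5.8]
force: [-0.3, -0.4, 0.2]
gripper_width: 18.0
```

```bash

python3 -m jog '[{"dx":0,"dy":0,"dz":0,"wx":0,"wy":0,"wz":0,"grip":1},{"dx":0,"dy":0,"dz":0,"wx":0,"wy":0,"wz":0,"grip":1}]' 40
python3 -m jog '[{"dx":0.00016,"dy":0.00154,"dz":-0.00002,"wx":-0.0299,"wy":0.003,"wz":0,"grip":1},{"dx":0.00016,"dy":0.00154,"dz":-0.00007,"wx":-0.0299,"wy":0.003,"wz":0,"grip":1},{"dx":0.00016,"dy":0.00154,"dz":-0.00012,"wx":-0.0299,"wy":0.003,"wz":0,"grip":1},{"dx":0.00016,"dy":0.00154,"dz":-0.00016,"wx":-0.0299,"wy":0.003,"wz":0,"grip":1},{"dx":0,"dy":0,"dz":0,"wx":0,"wy":0,"wz":0,"grip":1}]' 40
```

```text
time_s: 15.65
ee_pos: [549.6, 206.7, 61.1]
ee_rot: [180.0, -0.0, -5.8]
force: [-0.4, -0.4, -0.8]
gripper_width: 17.8
time_s: 16.15
ee_pos: [550.0, 212.2, 60.6]
ee_rot: [172.9, 0.0, -5.7]
force: [-1.1, -3.6, 1.8]
gripper_width: 18.1
```

```bash

python3 -m jog '[{"dx":0.00016,"dy":0.00154,"dz":-0.00021,"wx":-0.0299,"wy":0.003,"wz":0,"grip":1},{"dx":0.00016,"dy":0.00154,"dz":-0.00026,"wx":-0.0299,"wy":0.003,"wz":0,"grip":1},{"dx":0.00016,"dy":0.00154,"dz":-0.0003,"wx":-0.0299,"wy":0.003,"wz":0,"grip":1},{"dx":0.00015,"dy":0.0015,"dz":-0.00035,"wx":-0.0299,"wy":0.003,"wz":0,"grip":1},{"dx":0,"dy":0,"dz":0,"wx":0,"wy":0,"wz":0,"grip":1},{"dx":0,"dy":0,"dz":0,"wx":0,"wy":0,"wz":0,"grip":1}]' 40
```

```text
time_s: 16.75
ee_pos: [550.7, 218.8, 59.6]
ee_rot: [166.1, 0.0, -5.8]
force: [-0.4, -4.0, 2.9]
gripper_width: 17.9
```

```bash

python3 -m jog '[{"dx":-0.0002,"dy":-0.00202,"dz":0.00045,"wx":0.0398,"wy":-0.004,"wz":0,"grip":1},{"dx":-0.0002,"dy":-0.00204,"dz":0.00037,"wx":0.0398,"wy":-0.004,"wz":0,"grip":1},{"dx":-0.0002,"dy":-0.00205,"dz":0.00029,"wx":0.0398,"wy":-0.004,"wz":0,"grip":1},{"dx":-0.0002,"dy":-0.00206,"dz":0.0002,"wx":0.0398,"wy":-0.004,"wz":0,"grip":1},{"dx":-0.0002,"dy":-0.00206,"dz":0.00012,"wx":0.0398,"wy":-0.004,"wz":0,"grip":1},{"dx":-0.0002,"dy":-0.00207,"dz":0.00004,"wx":0.0398,"wy":-0.004,"wz":0,"grip":1},{"dx":0,"dy":0,"dz":0,"wx":0,"wy":0,"wz":0,"grip":1}]' 40
python3 -m jog '[{"dx":-0.0002,"dy":-0.00207,"dz":-0.00004,"wx":0.0398,"wy":-0.004,"wz":0,"grip":1},{"dx":-0.0002,"dy":-0.00206,"dz":-0.00012,"wx":0.0398,"wy":-0.004,"wz":0,"grip":1},{"dx":-0.0002,"dy":-0.00206,"dz":-0.0002,"wx":0.0398,"wy":-0.004,"wz":0,"grip":1},{"dx":0,"dy":0,"dz":0,"wx":0,"wy":0,"wz":0,"grip":1}]' 40
```

```text
time_s: 17.45
ee_pos: [549.7, 206.4, 61.1]
ee_rot: [-179.9, -0.0, -6.0]
force: [-0.7, -0.3, 0.2]
gripper_width: 17.4
time_s: 17.85
ee_pos: [549.4, 200.7, 60.7]
ee_rot: [-173.1, -0.0, -5.9]
force: [0.2, 0.1, -0.1]
gripper_width: 18.0
```

```bash

python3 -m jog '[{"dx":-0.0002,"dy":-0.00205,"dz":-0.00029,"wx":0.0398,"wy":-0.004,"wz":0,"grip":1},{"dx":-0.0002,"dy":-0.00204,"dz":-0.00037,"wx":0.0398,"wy":-0.004,"wz":0,"grip":1},{"dx":-0.0002,"dy":-0.00202,"dz":-0.00045,"wx":0.0398,"wy":-0.004,"wz":0,"grip":1},{"dx":0,"dy":0,"dz":0,"wx":0,"wy":0,"wz":0,"grip":1},{"dx":0,"dy":0,"dz":0,"wx":0,"wy":0,"wz":0,"grip":1}]' 40
```

```text
time_s: 18.35
ee_pos: [548.8, 194.9, 59.6]
ee_rot: [-166.3, -0.0, -5.8]
force: [-0.2, -1.3, 0.9]
gripper_width: 17.7
```

```bash

python3 -m jog '[{"dx":-0.0001,"dy":-0.001,"dz":-0.00024,"wx":0.0199,"wy":-0.002,"wz":0,"grip":1},{"dx":0,"dy":0,"dz":0,"wx":0,"wy":0,"wz":0,"grip":1},{"dx":0,"dy":0,"dz":0,"wx":0,"wy":0,"wz":0,"grip":1}]' 40
python3 - <<'E'
from h import *
print(env.state()['torque'],env.state()['ee_pos'],env.state()['ee_rot'])
t=env.grab_frame('top')[:,:,::-1];s=env.grab_frame('side')[:,:,::-1];cv2.imwrite('pics/t5.png',t);cv2.imwrite('pics/s5.png',s)
f=lambda im,x,y,w,h,k:cv2.resize(im[y:y+h,x:x+w],None,fx=k,fy=k,interpolation=cv2.INTER_CUBIC)
cv2.imwrite('pics/c5.png',np.hstack([f(t,200,210,70,75,5.5),f(s,240,165,72,75,5.5)]))
E
```

```text
time_s: 18.65
ee_pos: [548.8, 194.0, 59.5]
ee_rot: [-165.2, -0.0, -5.8]
force: [0.6, 2.3, -0.3]
gripper_width: 18.3
[-0.02104784 -0.05726466  0.02953055] [548.78021345 194.0485997   59.4656108 ] [-1.65154843e+02 -3.45432201e-02 -5.77330545e+00]
```

View pics/c5.png

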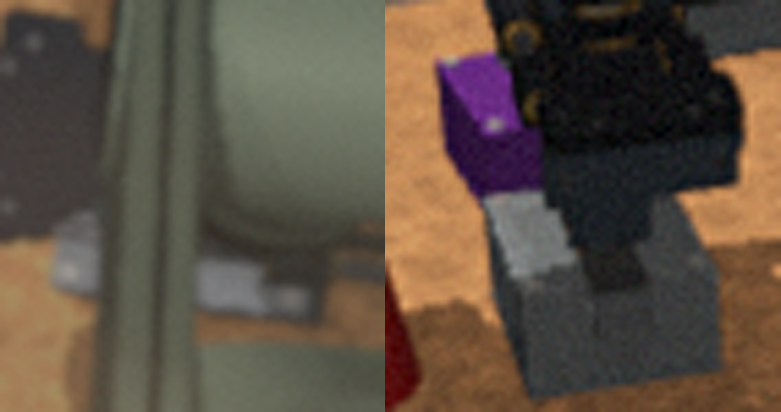

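The picture shows the gripper tilted toward -y at 0.259 rad, still over the socket. The shoes are hidden, so the pull will be the test. I'll bring it upright and do a gentle pull test.

```bash

python3 -m jog '[{"dx":0.0001,"dy":0.001,"dz":0.00024,"wx":-0.0199,"wy":0.002,"wz":0,"grip":1},{"dx":0.0002,"dy":0.00202,"dz":0.00045,"wx":-0.0398,"wy":0.004,"wz":0,"grip":1},{"dx":0.0002,"dy":0.00204,"dz":0.00037,"wx":-0.0398,"wy":0.004,"wz":0,"grip":1},{"dx":0.0002,"dy":0.00205,"dz":0.00029,"wx":-0.0398,"wy":0.004,"wz":0,"grip":1},{"dx":0.0002,"dy":0.00206,"dz":0.0002,"wx":-0.0398,"wy":0.004,"wz":0,"grip":1},{"dx":0.0002,"dy":0.00206,"dz":0.00012,"wx":-0.0398,"wy":0.004,"wz":0,"grip":1},{"dx":0.0002,"dy":0.00207,"dz":0.00004,"wx":-0.0398,"wy":0.004,"wz":0,"grip":1},{"dx":0,"dy":0,"dz":0,"wx":0,"wy":0,"wz":0,"grip":1},{"dx":0,"dy":0,"dz":0,"wx":0,"wy":0,"wz":0,"grip":1}]' 40
python3 -m jog '[{"dx":0,"dy":0,"dz":0.001,"wx":0,"wy":0,"wz":0,"grip":1},{"dx":0,"dy":0,"dz":0.001,"wx":0,"wy":0,"wz":0,"grip":1},{"dx":0,"dy":0,"dz":0.001,"wx":0,"wy":0,"wz":0,"grip":1},{"dx":0,"dy":0,"dz":0.0005,"wx":0,"wy":0,"wz":0,"grip":1},{"dx":0,"dy":0,"dz":0,"wx":0,"wy":0,"wz":0,"grip":1}]' 40
```

```text
time_s: 19.65
ee_pos: [549.8, 206.9, 61.1]
ee_rot: [-180.0, -0.0, -5.8]
force: [1.0, -0.4, 0.4]
gripper_width: 17.5
time_s: 20.15
ee_pos: [549.7, 206.5, 64.6]
ee_rot: [180.0, -0.0, -5.8]
force: [-0.2, 0.2, -1.4]
gripper_width: 18.0
```

The plug lifts 3.5 mm with only its own weight on the wrist, so both shoes let go. The +y tilt reached only 0.243 rad, so I'll reseat it and rock +y once more to 0.26 for margin.

```bash

python3 -m jog '[{"dx":0,"dy":0,"dz":-0.0012,"wx":0,"wy":0,"wz":0,"grip":1},{"dx":0,"dy":0,"dz":-0.0012,"wx":0,"wy":0,"wz":0,"grip":1},{"dx":0,"dy":0,"dz":-0.0012,"wx":0,"wy":0,"wz":0,"grip":1},{"dx":0,"dy":0,"dz":0,"wx":0,"wy":0,"wz":0,"grip":1}]' 40
python3 -m jog '[{"dx":0.0002,"dy":0.00207,"dz":-0.00004,"wx":-0.0398,"wy":0.004,"wz":0,"grip":1},{"dx":0.0002,"dy":0.00206,"dz":-0.00012,"wx":-0.0398,"wy":0.004,"wz":0,"grip":1},{"dx":0.0002,"dy":0.00206,"dz":-0.0002,"wx":-0.0398,"wy":0.004,"wz":0,"grip":1},{"dx":0.0002,"dy":0.00205,"dz":-0.00029,"wx":-0.0398,"wy":0.004,"wz":0,"grip":1},{"dx":0.0002,"dy":0.00204,"dz":-0.00037,"wx":-0.0398,"wy":0.004,"wz":0,"grip":1},{"dx":0.0002,"dy":0.00202,"dz":-0.00045,"wx":-0.0398,"wy":0.004,"wz":0,"grip":1},{"dx":0.0001,"dy":0.001,"dz":-0.00024,"wx":-0.0199,"wy":0.002,"wz":0,"grip":1},{"dx":0,"dy":0,"dz":0,"wx":0,"wy":0,"wz":0,"grip":1},{"dx":0,"dy":0,"dz":0,"wx":0,"wy":0,"wz":0,"grip":1}]' 40
python3 -m jog '[{"dx":-0.0001,"dy":-0.001,"dz":0.00024,"wx":0.0199,"wy":-0.002,"wz":0,"grip":1},{"dx":-0.0002,"dy":-0.00202,"dz":0.00045,"wx":0.0398,"wy":-0.004,"wz":0,"grip":1},{"dx":-0.0002,"dy":-0.00204,"dz":0.00037,"wx":0.0398,"wy":-0.004,"wz":0,"grip":1},{"dx":-0.0002,"dy":-0.00205,"dz":0.00029,"wx":0.0398,"wy":-0.004,"wz":0,"grip":1},{"dx":-0.0002,"dy":-0.00206,"dz":0.0002,"wx":0.0398,"wy":-0.004,"wz":0,"grip":1},{"dx":-0.0002,"dy":-0.00206,"dz":0.00012,"wx":0.0398,"wy":-0.004,"wz":0,"grip":1},{"dx":-0.0002,"dy":-0.00207,"dz":0.00004,"wx":0.0398,"wy":-0.004,"wz":0,"grip":1},{"dx":0,"dy":0,"dz":0,"wx":0,"wy":0,"wz":0,"grip":1},{"dx":0,"dy":0,"dz":0,"wx":0,"wy":0,"wz":0,"grip":1}]' 40
```

```text
time_s: 20.55
ee_pos: [549.6, 206.6, 61.1]
ee_rot: [180.0, 0.0, -5.8]
force: [-0.2, -0.7, 0.6]
gripper_width: 17.8
time_s: 21.45
ee_pos: [551.0, 219.4, 59.3]
ee_rot: [165.1, -0.0, -5.8]
force: [0.4, -3.0, 2.0]
gripper_width: 17.6
time_s: 22.35
ee_pos: [549.9, 206.6, 61.1]
ee_rot: [-180.0, -0.0, -5.9]
force: [0.5, -1.2, -0.9]
gripper_width: 17.8
```

```bash

python3 -m jog '[{"dx":0,"dy":0,"dz":0.002,"wx":0,"wy":0,"wz":0,"grip":1},{"dx":0,"dy":0,"dz":0.003,"wx":0,"wy":0,"wz":0,"grip":1},{"dx":0,"dy":0,"dz":0.003,"wx":0,"wy":0,"wz":0,"grip":1},{"dx":0,"dy":0,"dz":0,"wx":0,"wy":0,"wz":0,"grip":1}]' 40
python3 -m jog '[{"dx":0,"dy":0,"dz":0.006,"wx":0,"wy":0,"wz":0,"grip":1},{"dx":0,"dy":0,"dz":0.006,"wx":0,"wy":0,"wz":0,"grip":1},{"dx":0,"dy":0,"dz":0.008,"wx":0,"wy":0,"wz":0,"grip":1},{"dx":0,"dy":0,"dz":0.008,"wx":0,"wy":0,"wz":0,"grip":1},{"dx":0,"dy":0,"dz":0.008,"wx":0,"wy":0,"wz":0,"grip":1},{"dx":0,"dy":0,"dz":0.008,"wx":0,"wy":0,"wz":0,"grip":1},{"dx":0,"dy":0,"dz":0.007,"wx":0,"wy":0,"wz":0,"grip":1},{"dx":0,"dy":0,"dz":0.005,"wx":0,"wy":0,"wz":0,"grip":1},{"dx":0,"dy":0,"dz":0,"wx":0,"wy":0,"wz":0,"grip":1},{"dx":0,"dy":0,"dz":0,"wx":0,"wy":0,"wz":0,"grip":1}]' 40
python3 - <<'E'
from h import *
t=env.grab_frame('top')[:,:,::-1];s=env.grab_frame('side')[:,:,::-1];cv2.imwrite('pics/t6.png',t);cv2.imwrite('pics/s6.png',s)
cv2.imwrite('pics/c6.png',cv2.resize(s[130:370,190:410],None,fx=2.5,fy=2.5,interpolation=cv2.INTER_CUBIC))
for n,im,c,thr,r in(('top',t,(432,257),132,24),('side',s,(341,296),140,17)):
    a,b=disc(im,c,thr,r);print(n,onz(n,[a],82)[0])
print(env.state()['force'],env.state()['qvel'].round(2))
E
```

```text
time_s: 22.75
ee_pos: [550.1, 207.2, 69.5]
ee_rot: [-180.0, -0.1, -5.8]
force: [-0.2, -0.1, -1.5]
gripper_width: 18.1
time_s: 23.75
ee_pos: [549.5, 206.6, 124.9]
ee_rot: [180.0, 0.0, -5.8]
force: [-0.2, -0.2, -1.4]
gripper_width: 18.0
top [ 528.49652687 -205.87203155   82.        ]
side [ 528.03503719 -204.53051864   82.        ]
[ 0.08144463 -0.33367665 -2.00620097] [ 0.04  0.27 -0.07  0.03  0.04  0.04]
```

View pics/c6.png

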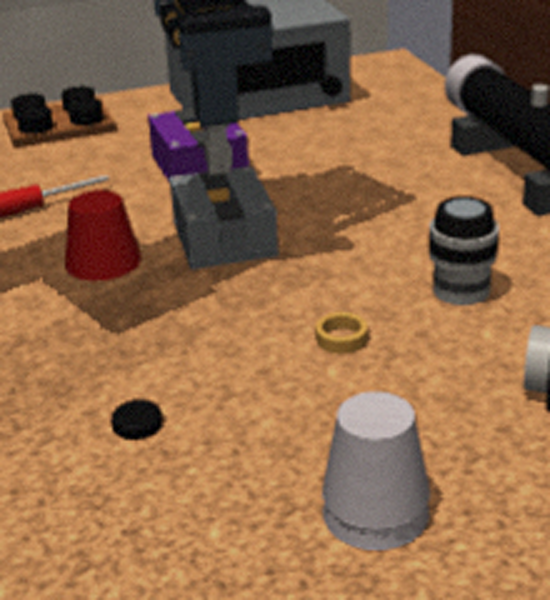

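The view shows the stack straight, the bystanders in place, and the plug in the fingers above the slot with its bottom at about side pixel (276,202). I'll check that height before handing in.

```bash
python3 - <<'E'
from h import *
print(proj('side',[[550,207,z] for z in(50,60,70,80)]).round(1))
s=cv2.imread('pics/s6.png');print(s[185:215,276].tolist())
E
```

```text
[[278.5 206.8]
 [278.2 203. ]
 [278.  199.2]
 [277.7 195.3]]
[[72, 76, 82], [70, 76, 81], [74, 79, 82], [72, 78, 80], [79, 88, 89], [77, 82, 86], [71, 75, 79], [71, 74, 78], [74, 79, 84], [75, 82, 85], [69, 77, 80], [71, 75, 78], [77, 79, 84], [76, 80, 86], [53, 59, 62], [33, 40, 39], [29, 30, 28], [30, 32, 34], [34, 31, 31], [31, 31, 33], [29, 41, 56], [35, 69, 96], [34, 78, 106], [28, 71, 103], [32, 74, 102], [30, 56, 78], [32, 35, 41], [33, 31, 34], [38, 41, 39], [32, 34, 32]]
```

```bash
python3 -c "
from workcell import env
print(env.job_done()); s=env.state(); print(s['time_s'],s['ee_pos'],s['gripper_width'],s['force'])"
```

```text
the job is handed in; nothing more can be done
None
the job is handed in; nothing more can be done
```

The job is handed in at about 24 s of the 54 s allowed. The hand-in gives no verdict, so whether it passed rests on the checks below.

- **Cover:** I lifted the dust cover off the socket, nested it gently over the spare and let go. The wrist force at contact was about 1–2 N. After release, the stack top measured about (528.5, -205.9) in the top view and (528.0, -204.5) in the side view. The spare stood at about (528.6, -205.3) before, so the stack is centred within camera error, and it looks straight.
- **Plug:** I rocked the seated plug to +0.243 rad and then -0.259 rad. A test pull raised it 3.5 mm carrying only its own weight, past the 2.5 mm hook. For margin I put it back down, rocked it to +0.26 rad, and then lifted it straight out.
- **Final pose:** The plug is held upright at 40 N with a jaw opening of 18.0 mm. It sits about 20 mm above the deck, which the arm's travel and the side picture both support. It is within about 1 mm of the socket axis by the arm's reading.

**Limits of these checks:**
- The two cameras differ by about 1.4 mm on the stack's position, which is within their calibration.
- I could not see the shoes during the rocking. That they let go is inferred from the free lift, not observed.
- I judged the bystanders only by eye. Those visible in the last side crop looked undisturbed; the prism housing and adapter were not fully in it.

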